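# Stone the clamped steel bar in one steady stroke

## Task

Take the sharpening-stone block by its wooden handle out of its tray and set it lengthwise on the end of the clamped steel bar next to the end stop, then push the block down so that the sprung table sinks about half of its 16 mm travel, and sweep the block straight along the bar to the open end in one stroke, keeping the table about half-way down all the way: do not let it spring up under the middle of the bar and do not drive it down onto its stops. Then lift the block off, lay it flat back in its tray and let go. Leave the oil bottle, the tin and the tape roll where they are.

Things in the scene. Friction and masses are not known exactly. Their poses are not given: they have to be found in the camera images.
- stone: Hand stone: a flat grey stone block 90 x 44 x 12 mm with a 6 mm aluminium backing of the same outline, and on it a wooden bar handle 66 long (x) x 22 wide (y) x 34 mm high, its top 52 mm above the underside; about 0.3 kg. Origin at the centre of the underside (the stone face), x along the 90 mm length, z up through the handle. It starts lying in the tray.
- tray: Shallow open wooden tray, fixed to the bench, 140 (x) x 84 (y) x 14 mm high outside, walls and floor 5 mm thick (inside 130 x 74 mm). Origin at the centre of its underside; x along its length.
- work_face (a point): Centre of the top face of the clamped steel bar (200 long x 50 wide x 22 mm thick). x runs along the bar from the end stop to the open end, z up. The face is 80 mm above the bench when the table is up, and sinks with it. A block centred at x = -50 mm is beside the end stop (it touches at -57); one centred at x = 50 mm is near the open end.
- end_stop (a point): Middle of the top edge of the end stop: a dark steel upright plate across one end of the bar, 12 mm thick, 50 mm wide, standing 14 mm above the bar's face. Moves with the sprung table.
- fixture: Grey base plate 250 (x) x 120 (y) x 14 mm, fixed to the bench, origin at the centre of its underside; carries on four sprung corner posts the aluminium table with the bar. Post heads (43 mm to either side of the bar's middle line) lie 16 mm below the bar's face when the table is up; low clamp rails hold the bar's sides.
- float_table (a joint): How far the sprung table is pressed down, m: 0 fully up, 0.016 on its stops, 0.008 half-way. It starts to move at about 3.5 N, half-way takes about 8 N, the stops are met at about 13 N.
- oil_bottle: Bystander: small oil bottle with a red spout, standing, 37 x 37 x 104 mm; origin at the centre of its underside.
- putty_tin: Bystander: round tin with a green lid, 62 mm across, 29 mm high; origin at the centre of its underside.
- masking_tape: Bystander: roll of tan tape lying flat, 93 mm across, 24 mm high; origin at the centre of its underside.
There are look-alikes about, which are no part of the job. Leave any yellow look-alike of the stone alone.

How it is judged:
By the outcome, as a careful person would: the job done as asked, in the order asked, and still so for the second after the job is handed in, with the robot touching nothing.
It also fails if it takes over 51 s, if anything falls off the work surface, if the arm or the gripper's body presses on something with over 40 N, if the wrist force passes 120 N, or if a joint passes its speed limit or range.

## Robot

A 7-joint arm with a two-finger parallel gripper is mounted at the origin on a cart in front of the work surface, level with it; the furniture and walls round the work are solid. World frame = base frame: x ahead of the robot, y to its left, z up, the work surface at z = 0. Lengths are in m, angles in rad, forces in N, time in s.
With the tool pointing down it reaches from about 0.35 to 0.9 m from the base axis. Payload 19.9 kg.
Tool frame: the origin (TCP) lies at the very end of the fingers, on their centre line; the grasp point (between the pads) lies r.tcp_to_grasp behind it (r.tcp_to_grasp is the distance from the TCP to the grasp point, in m); z points along the fingers, y is the direction in which the jaws open and shut (so a half turn about z gives the same grasp; the last joint's range is limited). The gripper opens to 94 mm and grips with 3 to 60 N. Pads are 16 mm wide; open, the fingers measure 119 mm over their backs; the gripper's body (75 mm by 177 mm) begins 78 mm behind the grasp point.
Start: joints at [1.3, 0.417, -0.01, 1.614, 0.005, 1.111, -0.053], TCP at [0.142, -0.609, 0.205] pointing down, gripper open.
Joint ranges: [-2.81, 2.81], [-0.39, 2.02], [-1.27, 1.25], [0.06, 2.57], [-1.19, 4.33], [0.19, 2], [-2.82, 2.82]. Speed limits (rad/s): [1.89, 1.89, 2.39, 2.39, 3.01, 3.01, 3.01].

## Interface

Orientations are given as a unit quaternion [x, y, z, w].
In Python, from rig import r gives the robot as it stands.
- The arm moves only by the tool step_arm, never from a script. Its argument "plan" is a list of rows, each an object of numbers: "rx", "ry", "rz": the turn, a rotation vector about the tool's x, y, z in degrees; "dx", "dy", "dz": the shift along the tool's x, y, z in cm; "jaw": the opening, from -1 (shut) to 1 (fully open). In form: [{"rx": .., "ry": .., "rz": .., "dx": .., "dy": .., "dz": .., "jaw": ..}, ...]. A call has 1 to 8 rows; each row is the pose to reach, as a shift and turn from the pose commanded when the call began, along the tool's axes at that moment; what a row does not reach only later rows make up. A row lasts 1/8 s, in which the tool goes at most 62.5 mm and 10.7 degrees, less where a joint would pass 70% of its speed; a pose out of reach is approached as far as the arm can. A call with a gripper value outside its range is refused whole. The fingers move at their own pace and stop on an object; "squeeze" is the grip in N (left out, the last holds). Time passes only in rows, so rows that repeat a pose let the fingers close. It gives the time, the measured TCP pose, the force and the opening at its end, in the units of the state.
- r.read_state(): the state, without advancing time (a new reading comes with each control period).
- r.capture(name): name is "side" or "top"; returns (picture, depth): 400x640x3 uint8, blue, green, red; 400x640 float32, m along the optical axis (not along the pixel's ray), 0 where there is no reading.
- r.calibration(name): a dict with "mtx" (3x3 intrinsics, pixels), "rvec" (rotation vector, rad) and "tvec" (3), from world to camera coordinates, as OpenCV has them. Camera axes: x right, y down, z forward; pixel columns grow to the right and rows downward; lengths in m; the calibration is good to about 2 mm. A picture is of the moment at which its call begins. calibration takes no time and is no camera call.
- r.finish_job(): hands the job in, once; it reports no verdict.
The state is a dict: "clock": time; "joint_pos": joint angles; "joint_velocities": joint speeds; "joint_efforts": joint torques, N m; "tcp_pos": TCP position; "ee_rot": TCP orientation; "wrist_force": force on the tool from outside, world axes, zero at the start; "moment": the same for the moment, N m; "width": finger opening in m.
Only numpy, scipy, OpenCV 4.12 (cv2) and the standard library are available. Lean on these libraries where they do the work, as an engineer would, in place of code of your own. Each camera call takes 0.05 s, during which the arm holds its last target. There are 200 camera calls.

## Working session

There is one attempt and no reset: what is moved stays moved. The work goes in short steps, Python scripts to look and compute and a tool call to move; the robot and the scene stay as the last step left them, time stands still between calls to the robot, and variables do not carry over. Pictures are saved under pics/ and viewed, about 8 in all and at most 12, crops included, and the job is handed in when it is done.

Besides the shell and the picture viewer there is one more tool, called after "Request:" as name(argument=value, ...) on one line, values as JSON. step_arm: Moves the arm, as the interface text tells. Its arguments: {"type":"object","properties":{"plan":{"type":"array"},"squeeze":{"type":"number"}},"required":["plan"]}

```bash
ls; mkdir -p pics
python3 - <<'E'
from rig import r
import cv2
print(r.read_state(), r.tcp_to_grasp)
for n in("side","top"):
    p,d=r.capture(n); cv2.imwrite(f"pics/{n}0.png",p)
    import numpy as np; np.save(f"pics/{n}0.npy",d)
    c=r.calibration(n); print(n,c)
E
```

```text
pics
{'clock': 0.0, 'joint_pos': array([ 1.30047478,  0.41797366, -0.01028593,  1.61419883,  0.0047172 ,
        1.11067714, -0.05299853]), 'joint_velocities': array([-0.00044503, -0.00013243, -0.00016187, -0.00011699,  0.00030714,
        0.0008883 , -0.00021313]), 'joint_efforts': array([ 1.11625013e-03, -8.51243377e+01,  6.39098827e-01, -4.26004100e+01,
       -4.88529587e-02,  1.84887566e-02,  9.42081647e-05]), 'tcp_pos': array([ 0.14165318, -0.60833994,  0.20481521]), 'ee_rot': array([ 9.93461928e-01,  1.14162236e-01, -1.26849884e-04, -6.03811455e-04]), 'wrist_force': array([-0.58632733,  0.90320766, -0.45022983]), 'moment': array([-0.02909226,  0.01888691,  0.00096285]), 'width': 0.09405728267314434} 0.0188
side {'mtx': array([[428.7884148 ,   0.        , 317.84109122],
       [  0.        , 428.7884148 , 198.82216374],
       [  0.        ,   0.        ,   1.        ]]), 'rvec': array([ 2.0536329 , -0.38019493,  0.22391721]), 'tvec': array([-0.64615276,  0.13815452,  1.02947213])}
top {'mtx': array([[495.50481487,   0.        , 329.01115093],
       [  0.        , 495.50481487, 194.11517692],
       [  0.        ,   0.        ,   1.        ]]), 'rvec': array([ 2.14648729, -2.16650169,  0.15538966]), 'tvec': array([-0.09388843,  0.6584923 ,  1.40085966])}
```

View pics/top0.png

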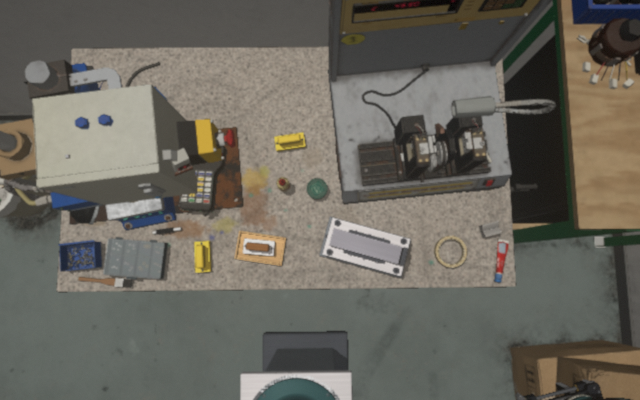

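View pics/side0.png

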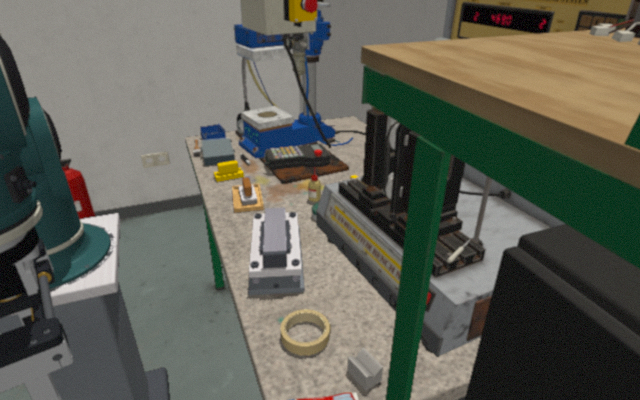

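The top view shows the tray with the stone at about (261,248) and the fixture at (366,247). The bottle is at (284,185), the tin at (317,189), the tape at (451,251), and the yellow look-alikes at (203,256) and (290,142). I'll enlarge the stone and fixture next.

```bash
cat > h.py <<'E'
import numpy as np, cv2
def cam(c):
    R=cv2.Rodrigues(c["rvec"])[0]; return c["mtx"],R,c["tvec"]
def back(c,u,v,z):  # pixel + depth -> world
    K,R,t=cam(c); p=np.linalg.inv(K)@np.array([u,v,1.])*z; return R.T@(p-t)
def cloud(c,d):
    K,R,t=cam(c); v,u=np.mgrid[:d.shape[0],:d.shape[1]]
    p=np.stack([(u-K[0,2])/K[0,0]*d,(v-K[1,2])/K[1,1]*d,d],-1)
    return (p-t)@R
def onplane(c,u,v,z):
    K,R,t=cam(c); ray=R.T@np.linalg.inv(K)@np.array([u,v,1.]); o=-R.T@t
    return o+ray*(z-o[2])/ray[2]
def proj(c,P):
    return cv2.projectPoints(np.float64(P).reshape(-1,3),c["rvec"],c["tvec"],c["mtx"],None)[0].reshape(-1,2)
E
python3 - <<'E'
from rig import r
from h import *
c=r.calibration("top");p=cv2.imread("pics/top0.png");d=np.load("pics/top0.npy")
W=cloud(c,d)
for n,(u,v) in dict(stonehandle=(260,247),tray=(241,247),bar=(366,247),tape=(466,251),bench=(300,260),base=(366,270),tin=(317,189)).items(): print(n,W[v,u].round(4),d[v,u])
cs=r.calibration("side");ps=cv2.imread("pics/side0.png");ds=np.load("pics/side0.npy");S=cloud(cs,ds)
a=cv2.resize(p[225:280,225:420],None,fx=4,fy=4,interpolation=2)
b=cv2.resize(ps[165:300,220:315],None,fx=2.6,fy=2.6,interpolation=2)
o=np.zeros((a.shape[0]+b.shape[0],max(a.shape[1],b.shape[1]),3),np.uint8)
o[:a.shape[0],:a.shape[1]]=a;o[a.shape[0]:,:b.shape[1]]=b
# height map of top next to it
hm=np.uint8(np.clip(W[225:280,225:420,2]/0.12,0,1)*255)
hm=cv2.applyColorMap(cv2.resize(hm,None,fx=2.5,fy=2.5,interpolation=0),2)
o[a.shape[0]:a.shape[0]+hm.shape[0],260:260+hm.shape[1]]=hm[:,:o.shape[1]-260]
cv2.imwrite("pics/crop1.png",o);print(o.shape)
E
```

```text
stonehandle [0.5057 0.0983 0.0559] 1.4120661
tray [0.5077 0.1608 0.0055] 1.4615644
bar [ 0.5022 -0.202   0.0793] 1.3915225
tape [ 0.4892 -0.4988  0.0239] 1.4477652
bench [ 0.468  -0.0131  0.0046] 1.4589834
base [ 0.4368 -0.2076 -0.0035] 1.4648932
tin [ 0.6755 -0.0648  0.0272] 1.4648277
(571, 780, 3)
```

View pics/crop1.png

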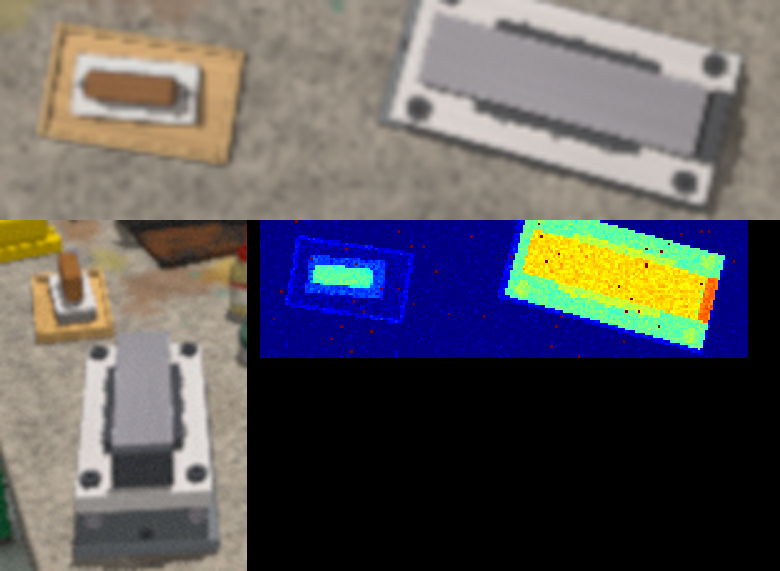

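The end stop is the raised dark strip at the right (−y) end of the bar, at crop (712,125) and red in the height map. The open end is therefore towards +y. I'll fit the poses from both clouds.

```bash
cat >> h.py <<'E'
def fit(W,box,zlo,zhi,lab):
    x0,x1,y0,y1=box
    m=(W[...,0]>x0)&(W[...,0]<x1)&(W[...,1]>y0)&(W[...,1]<y1)&(W[...,2]>zlo)&(W[...,2]<zhi)
    k=cv2.connectedComponentsWithStats(np.uint8(m),connectivity=4)
    i=1+np.argmax(k[2][1:,4]); P=W[k[1]==i]
    (cx,cy),(w,h),a=cv2.minAreaRect(np.float32(P[:,:2]*1000))
    if w<h: w,h,a=h,w,a-90
    e=np.cov(P[:,:2].T); l,V=np.linalg.eigh(e); v=V[:,1]
    pa=np.degrees(np.arctan2(v[1],v[0]))
    print(lab,"rect c",round(cx,1),round(cy,1),"size",round(w,1),round(h,1),"ang",round((a+180)%180,1),"| mean",(P.mean(0)*1000).round(1),"zmed",(np.median(P[:,2])*1000).round(1),"pca",round(pa%180,1),len(P))
E
python3 - <<'E'
from rig import r
from h import *
for n in("top","side"):
    W=cloud(r.calibration(n),np.load(f"pics/{n}0.npy"))
    tb=(.40,.62,.0,.2);fb=(.35,.68,-.4,-.06)
    fit(W,tb,.042,.065,n+" handle");fit(W,tb,.012,.065,n+" block+");fit(W,tb,.008,.065,n+" tray")
    fit(W,fb,.073,.088,n+" bar");fit(W,fb,.089,.105,n+" stop");fit(W,fb,.055,.105,n+" table")
    b=(W[...,0]>.4)&(W[...,0]<.46)&(W[...,1]>-.05)&(W[...,1]<.0)&(abs(W[...,2])<.03);print("bench z",np.median(W[b][:,2])*1000)
E
```

```text
top handle rect c 506.4 106.1 size 66.1 21.8 ang 84.3 | mean [506.2 105.2  54.6] zmed 54.8 pca 85.0 181
top block+ rect c 506.4 106.4 size 90.3 43.8 ang 84.3 | mean [505.9 104.2  34.6] zmed 25.1 pca 84.9 467
top tray rect c 507.8 109.2 size 99.0 48.1 ang 85.6 | mean [506.  104.1  33.8] zmed 24.6 pca 86.0 484
top bar rect c 505.6 -203.3 size 202.5 52.6 ang 74.2 | mean [ 504.6 -203.    79. ] zmed 78.9 pca 73.9 1259
top stop rect c 651.7 -298.3 size 202.0 8.5 ang 95.3 | mean [ 652.  -301.3   97.5] zmed 97.7 pca 95.4 180
top table rect c 504.0 -205.2 size 231.2 109.7 ang 74.0 | mean [ 503.5 -205.7   70. ] zmed 71.5 pca 73.6 2776
bench z -1.418150433124396
side handle rect c 508.4 106.0 size 67.1 22.0 ang 86.5 | mean [507.3  95.6  55.6] zmed 57.9 pca 85.9 119
side block+ rect c 506.6 103.4 size 147.2 83.7 ang 80.8 | mean [505.   88.6  29.2] zmed 24.8 pca 84.4 508
side tray rect c 506.6 103.4 size 147.2 83.7 ang 80.8 | mean [504.9  88.2  25.1] zmed 18.3 pca 84.0 641
side bar rect c 509.8 -193.8 size 187.3 57.4 ang 75.5 | mean [ 507.9 -200.3   82.1] zmed 82.2 pca 74.0 961
side stop rect c 650.2 -270.6 size 258.6 11.2 ang 94.8 | mean [ 652.  -283.6   97.1] zmed 97.3 pca 95.3 496
side table rect c 506.4 -204.9 size 234.4 109.8 ang 74.0 | mean [ 499.5 -230.4   71.5] zmed 70.5 pca 73.7 2941
bench z 2.496615558080365
```

```bash
cat >> h.py <<'E'
from scipy.spatial.transform import Rotation as Ro
def goal(s,P,yaw):  # yaw = world angle (deg) of tool y, tool pointing down; prints the shift/turn
    R0=Ro.from_quat(s["ee_rot"]); y=np.array([np.cos(np.radians(yaw)),np.sin(np.radians(yaw)),0]); z=np.array([0,0,-1.])
    R1=Ro.from_matrix(np.stack([np.cross(y,z),y,z],1))
    print("t",round(s["clock"],2),"tcp",(s["tcp_pos"]*1000).round(1),"F",s["wrist_force"].round(1),"w",round(s["width"]*1000,1))
    print("shift cm",(R0.inv().apply(np.array(P)-s["tcp_pos"])*100).round(2),"turn",np.degrees((R0.inv()*R1).as_rotvec()).round(1))
E
python3 - <<'E'
from rig import r
from h import *
goal(r.read_state(),[.5065,.106,.11],-5.5)
E
```

```text
t 0.1 tcp [ 141.7 -608.4  204.9] F [-0.3  0.2 -0.3] w 93.8
shift cm [ 51.74 -61.29   9.55] turn [ -0.1  -0.  -71.4]
```

Request:
step_arm(plan=[{"dx":51.7,"dy":-61.3,"dz":0,"rz":-71.4,"jaw":1},{"dx":51.7,"dy":-61.3,"dz":0,"rz":-71.4,"jaw":1},{"dx":51.7,"dy":-61.3,"dz":0,"rz":-71.4,"jaw":1},{"dx":51.7,"dy":-61.3,"dz":0,"rz":-71.4,"jaw":1},{"dx":51.7,"dy":-61.3,"dz":0,"rz":-71.4,"jaw":1},{"dx":51.7,"dy":-61.3,"dz":0,"rz":-71.4,"jaw":1},{"dx":51.7,"dy":-61.3,"dz":0,"rz":-71.4,"jaw":1},{"dx":51.7,"dy":-61.3,"dz":0,"rz":-71.4,"jaw":1}])

```text
invalid input at $.plan[0]: expected keys rx, ry, rz, dx, dy, dz, jaw
```

Run:
```python
from rig import r
from h import *
s=r.read_state();goal(s,[.5065,.106,.11],-5.5);print(s["joint_pos"].round(2))
```

```text
t 0.1 tcp [ 141.7 -608.4  204.9] F [-0.3  0.2 -0.3] w 93.8
shift cm [ 51.74 -61.29   9.55] turn [ -0.1  -0.  -71.4]
[ 1.3   0.42 -0.01  1.61  0.    1.11 -0.05]
```

Request:
step_arm(plan=[{"rx":0,"ry":0,"dx":51.7,"dy":-61.3,"dz":0,"rz":-71.4,"jaw":1},{"rx":0,"ry":0,"dx":51.7,"dy":-61.3,"dz":0,"rz":-71.4,"jaw":1},{"rx":0,"ry":0,"dx":51.7,"dy":-61.3,"dz":0,"rz":-71.4,"jaw":1},{"rx":0,"ry":0,"dx":51.7,"dy":-61.3,"dz":0,"rz":-71.4,"jaw":1},{"rx":0,"ry":0,"dx":51.7,"dy":-61.3,"dz":0,"rz":-71.4,"jaw":1},{"rx":0,"ry":0,"dx":51.7,"dy":-61.3,"dz":0,"rz":-71.4,"jaw":1},{"rx":0,"ry":0,"dx":51.7,"dy":-61.3,"dz":0,"rz":-71.4,"jaw":1},{"rx":0,"ry":0,"dx":51.7,"dy":-61.3,"dz":0,"rz":-71.4,"jaw":1}])

```text
clock: 1.1
tcp_pos: [0.3694, -0.1615, 0.2055]
ee_rot: [0.74, 0.673, -0.0, 0.0]
wrist_force: [1.8, -0.9, -1.2]
width: 0.094
```

Run:
```python
from rig import r
from h import *
s=r.read_state();goal(s,[.5065,.106,.11],-5.5);print(s["joint_pos"].round(2))
```

```text
t 1.1 tcp [ 369.4 -161.5  205.5] F [ 1.8 -0.9 -1.2] w 94.0
shift cm [27.92 11.13  9.54] turn [0.  0.  0.1]
[ 0.87  0.03 -0.54  2.11  0.02  1.01  0.23]
```

Request:
step_arm(plan=[{"rx":0,"ry":0,"rz":0,"dx":27.9,"dy":11.1,"dz":0,"jaw":1},{"rx":0,"ry":0,"rz":0,"dx":27.9,"dy":11.1,"dz":0,"jaw":1},{"rx":0,"ry":0,"rz":0,"dx":27.9,"dy":11.1,"dz":0,"jaw":1},{"rx":0,"ry":0,"rz":0,"dx":27.9,"dy":11.1,"dz":0,"jaw":1},{"rx":0,"ry":0,"rz":0,"dx":27.9,"dy":11.1,"dz":5,"jaw":1},{"rx":0,"ry":0,"rz":0,"dx":27.9,"dy":11.1,"dz":9.5,"jaw":1},{"rx":0,"ry":0,"rz":0,"dx":27.9,"dy":11.1,"dz":9.5,"jaw":1},{"rx":0,"ry":0,"rz":0,"dx":27.9,"dy":11.1,"dz":9.5,"jaw":1}])

```text
clock: 2.1
tcp_pos: [0.5067, 0.1035, 0.112]
ee_rot: [0.74, 0.672, 0.0, 0.0]
wrist_force: [0.7, 0.2, 0.1]
width: 0.094
```

Run:
```python
from rig import r
from h import *
s=r.read_state();goal(s,[.5065,.106,.028],-5.5);print(s["joint_pos"].round(2))
p,d=r.capture("side"); c=r.calibration("side")
q=proj(c,[s["tcp_pos"],[.5065,.106,.057]]);print(q.round(1))
cv2.imwrite("pics/s1.png",cv2.resize(p[130:240,180:340],None,fx=4,fy=4,interpolation=2))
```

```text
t 2.1 tcp [506.7 103.5 112. ] F [0.7 0.2 0.1] w 94.0
shift cm [ 0.25 -0.05  8.4 ] turn [ 0.1 -0.  -0. ]
[ 0.33  0.43 -0.72  1.95  0.36  0.89 -0.67]
[[243.9 165.3]
 [245.2 182.2]]
```

View pics/s1.png

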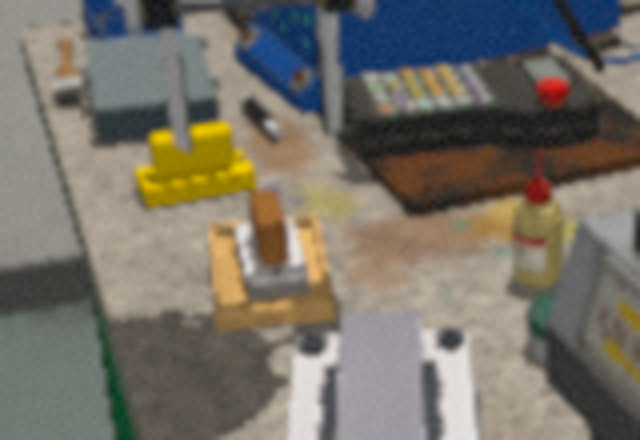

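Side view: the open fingers straddle the handle evenly, tips at crop (185,140) and (335,125) with the handle at (268,225). The yellow look-alike is well behind. Next I descend and grip.

Request:
step_arm(plan=[{"rx":0,"ry":0,"rz":0,"dx":0.2,"dy":-0.1,"dz":4,"jaw":1},{"rx":0,"ry":0,"rz":0,"dx":0.2,"dy":-0.1,"dz":7.5,"jaw":1},{"rx":0,"ry":0,"rz":0,"dx":0.2,"dy":-0.1,"dz":8.4,"jaw":1},{"rx":0,"ry":0,"rz":0,"dx":0.2,"dy":-0.1,"dz":8.4,"jaw":1},{"rx":0,"ry":0,"rz":0,"dx":0.2,"dy":-0.1,"dz":8.4,"jaw":-0.6},{"rx":0,"ry":0,"rz":0,"dx":0.2,"dy":-0.1,"dz":8.4,"jaw":-0.8},{"rx":0,"ry":0,"rz":0,"dx":0.2,"dy":-0.1,"dz":8.4,"jaw":-1},{"rx":0,"ry":0,"rz":0,"dx":0.2,"dy":-0.1,"dz":8.4,"jaw":-1}], squeeze=50)

```text
clock: 3.15
tcp_pos: [0.5054, 0.1059, 0.0266]
ee_rot: [0.74, 0.672, 0.0, 0.0]
wrist_force: [0.1, 0.8, -0.4]
width: 0.0571
```

Run:
```python
from rig import r
from h import *
s=r.read_state();goal(s,[.5065,.106,.028],-5.5)
```

```text
t 3.15 tcp [505.4 105.9  26.6] F [ 0.1  0.8 -0.4] w 57.1
shift cm [ 0.02  0.11 -0.14] turn [ 0. -0.  0.]
```

Request:
step_arm(plan=[{"rx":0,"ry":0,"rz":0,"dx":0,"dy":0,"dz":0,"jaw":-1},{"rx":0,"ry":0,"rz":0,"dx":0,"dy":0,"dz":0,"jaw":-1},{"rx":0,"ry":0,"rz":0,"dx":0,"dy":0,"dz":0,"jaw":-1},{"rx":0,"ry":0,"rz":0,"dx":0,"dy":0,"dz":0,"jaw":-1},{"rx":0,"ry":0,"rz":0,"dx":0,"dy":0,"dz":0,"jaw":-1},{"rx":0,"ry":0,"rz":0,"dx":0,"dy":0,"dz":0,"jaw":-1}], squeeze=50)

```text
clock: 3.9
tcp_pos: [0.5056, 0.1059, 0.0265]
ee_rot: [0.74, 0.672, 0.0, 0.0]
wrist_force: [2.7, 0.3, -0.1]
width: 0.0215
```

Run:
```python
from rig import r
from h import *
s=r.read_state();goal(s,[.4917,-.2516,.15],-16);print(s["joint_pos"].round(2))
```

```text
t 3.9 tcp [505.6 105.9  26.5] F [ 2.7  0.3 -0.1] w 21.5
shift cm [-35.71   2.05 -12.35] turn [ 0.  -0.  10.5]
[ 0.24  0.56 -0.63  2.    0.49  0.74 -0.78]
```

Request:
step_arm(plan=[{"rx":0,"ry":0,"rz":0,"dx":0,"dy":0,"dz":-4,"jaw":-1},{"rx":0,"ry":0,"rz":0,"dx":0,"dy":0,"dz":-8,"jaw":-1},{"rx":0,"ry":0,"rz":0,"dx":0,"dy":0,"dz":-11.5,"jaw":-1},{"rx":0,"ry":0,"rz":3,"dx":-5,"dy":0.3,"dz":-11.5,"jaw":-1},{"rx":0,"ry":0,"rz":6,"dx":-11,"dy":0.6,"dz":-11.5,"jaw":-1},{"rx":0,"ry":0,"rz":9,"dx":-17,"dy":1,"dz":-11.5,"jaw":-1},{"rx":0,"ry":0,"rz":10.5,"dx":-23,"dy":1.4,"dz":-11.5,"jaw":-1},{"rx":0,"ry":0,"rz":10.5,"dx":-28,"dy":1.7,"dz":-11.5,"jaw":-1}])

```text
clock: 4.9
tcp_pos: [0.4945, -0.1767, 0.1411]
ee_rot: [0.799, 0.601, -0.0, -0.0]
wrist_force: [1.5, 0.9, -4.1]
width: 0.0219
```

Run:
```python
from rig import r
from h import *
s=r.read_state();goal(s,[.4917,-.2516,.14],-16);print(s["joint_pos"].round(2))
```

```text
t 4.9 tcp [ 494.5 -176.7  141.1] F [ 1.5  0.9 -4.1] w 21.9
shift cm [-7.28  1.81  0.11] turn [-0.1  0.  -0.1]
[ 0.79  0.38 -0.62  1.91  0.27  0.94 -0.23]
```

Request:
step_arm(plan=[{"rx":0,"ry":0,"rz":0,"dx":-4,"dy":1,"dz":0,"jaw":-1},{"rx":0,"ry":0,"rz":0,"dx":-7.3,"dy":1.8,"dz":0,"jaw":-1},{"rx":0,"ry":0,"rz":0,"dx":-7.3,"dy":1.8,"dz":0,"jaw":-1},{"rx":0,"ry":0,"rz":0,"dx":-7.3,"dy":1.8,"dz":0,"jaw":-1},{"rx":0,"ry":0,"rz":0,"dx":-7.3,"dy":1.8,"dz":0,"jaw":-1}])

```text
clock: 5.52
tcp_pos: [0.4927, -0.2485, 0.1414]
ee_rot: [0.798, 0.602, -0.0, -0.0]
wrist_force: [1.5, 1.3, -4.3]
width: 0.0221
```

Run:
```python
from rig import r
from h import *
s=r.read_state();goal(s,[.4917,-.2516,.102],-16)
p,d=r.capture("side"); c=r.calibration("side")
cv2.imwrite("pics/s2.png",cv2.resize(p[150:310,190:380],None,fx=3.6,fy=3.6,interpolation=2))
W=cloud(c,d);np.save("pics/s2.npy",d)
fit(W,(.40,.60,-.34,-.16),.112,.133,"stone sides")
```

```text
t 5.53 tcp [ 492.7 -248.5  141.4] F [ 1.5  1.3 -4.3] w 22.1
shift cm [-0.32 -0.01  3.93] turn [-0.  -0.   0.1]
stone sides rect c 481.2 -288.6 size 43.5 6.3 ang 161.8 | mean [ 480.7 -289.   127.8] zmed 127.8 pca 163.4 93
```

View pics/s2.png

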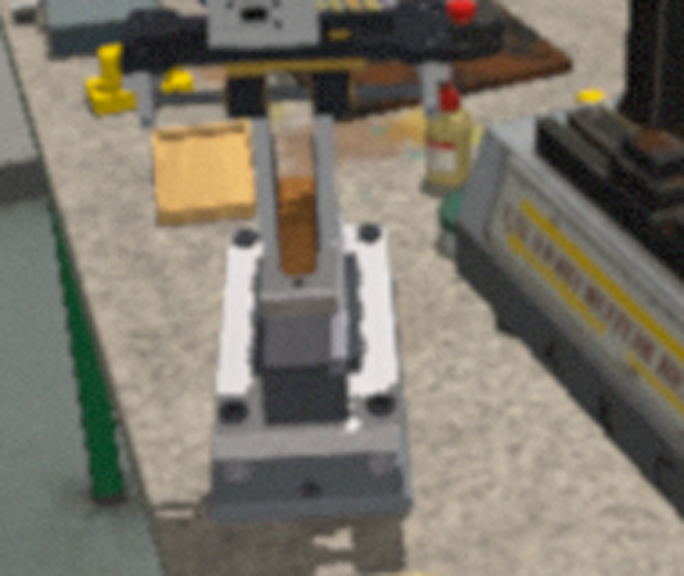

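Side view: the stone is held level over the stop end, with its end face at crop (300,300), the stop just below it at (305,385) and the tray empty at (205,170). The end face measures within 3 mm of expectation. Next I lower to just above contact.

Request:
step_arm(plan=[{"rx":0,"ry":0,"rz":0,"dx":-0.3,"dy":0,"dz":1.5,"jaw":-1},{"rx":0,"ry":0,"rz":0,"dx":-0.3,"dy":0,"dz":2.8,"jaw":-1},{"rx":0,"ry":0,"rz":0,"dx":-0.3,"dy":0,"dz":3.5,"jaw":-1},{"rx":0,"ry":0,"rz":0,"dx":-0.3,"dy":0,"dz":3.6,"jaw":-1},{"rx":0,"ry":0,"rz":0,"dx":-0.3,"dy":0,"dz":3.6,"jaw":-1},{"rx":0,"ry":0,"rz":0,"dx":-0.3,"dy":0,"dz":3.6,"jaw":-1}])

```text
clock: 6.32
tcp_pos: [0.4921, -0.2526, 0.1058]
ee_rot: [0.799, 0.602, 0.0, 0.0]
wrist_force: [-0.1, -0.0, -5.0]
width: 0.0214
```

Request:
step_arm(plan=[{"rx":0,"ry":0,"rz":0,"dx":0,"dy":0,"dz":0.2,"jaw":-1},{"rx":0,"ry":0,"rz":0,"dx":0,"dy":0,"dz":0.2,"jaw":-1},{"rx":0,"ry":0,"rz":0,"dx":0,"dy":0,"dz":0.2,"jaw":-1}])

```text
clock: 6.7
tcp_pos: [0.4919, -0.2525, 0.1034]
ee_rot: [0.799, 0.602, 0.0, -0.0]
wrist_force: [-0.6, -0.4, -3.4]
width: 0.0217
```

Request:
step_arm(plan=[{"rx":0,"ry":0,"rz":0,"dx":0,"dy":0,"dz":0.2,"jaw":-1},{"rx":0,"ry":0,"rz":0,"dx":0,"dy":0,"dz":0.2,"jaw":-1},{"rx":0,"ry":0,"rz":0,"dx":0,"dy":0,"dz":0.2,"jaw":-1}])

```text
clock: 7.08
tcp_pos: [0.492, -0.2526, 0.1015]
ee_rot: [0.799, 0.602, 0.0, 0.0]
wrist_force: [0.6, -0.3, -1.0]
width: 0.0219
```

Request:
step_arm(plan=[{"rx":0,"ry":0,"rz":0,"dx":0,"dy":0,"dz":0.2,"jaw":-1},{"rx":0,"ry":0,"rz":0,"dx":0,"dy":0,"dz":0.2,"jaw":-1},{"rx":0,"ry":0,"rz":0,"dx":0,"dy":0,"dz":0.2,"jaw":-1}])

```text
clock: 7.45
tcp_pos: [0.492, -0.2526, 0.0995]
ee_rot: [0.799, 0.602, 0.0, 0.0]
wrist_force: [0.3, 0.5, 1.5]
width: 0.0218
```

Request:
step_arm(plan=[{"rx":0,"ry":0,"rz":0,"dx":0,"dy":0,"dz":0.2,"jaw":-1},{"rx":0,"ry":0,"rz":0,"dx":0,"dy":0,"dz":0.4,"jaw":-1},{"rx":0,"ry":0,"rz":0,"dx":0,"dy":0,"dz":0.4,"jaw":-1},{"rx":0,"ry":0,"rz":0,"dx":0,"dy":0,"dz":0.4,"jaw":-1}])

```text
clock: 7.95
tcp_pos: [0.492, -0.2526, 0.0955]
ee_rot: [0.799, 0.602, 0.0, 0.0]
wrist_force: [0.6, -0.9, 3.1]
width: 0.0214
```

Run:
```python
from rig import r
from h import *
F=[]
for n in("side","top")*3:
    s=r.read_state();F.append(s["wrist_force"][2]);p,d=r.capture(n);W=cloud(r.calibration(n),d);W0=cloud(r.calibration(n),np.load(f"pics/{n}0.npy"))
    c=r.calibration(n)
    # bar/table pixels: work coords of reference cloud
    e=np.array([.2756,.9613]);nn=np.array([-.9613,.2756]);q=W0[...,:2]-[.5055,-.2035]
    x=q@e;y=q@nn;z=W0[...,2]
    m=(x>.015)&(x<.09)&(abs(y)<.02)&(abs(z-.08)<.008)
    m2=(abs(x)<.1)&(abs(y)>.03)&(abs(y)<.05)&(abs(z-.062)<.012)
    dz=W[...,2]-W0[...,2]
    for k in(m,m2): print(n,k.sum(),"dz mm",np.median(dz[k])*1000,end=" | ")
    print()
goal(s,[.492,-.2526,.0935],-16);print(np.round(F,1))
```

```text
side 274 dz mm 46.291294282594855 | side 828 dz mm -5.70221110543706 | 
top 372 dz mm -6.062369833641869 | top 966 dz mm -1.746287267358631 | 
side 274 dz mm 46.39775521714653 | side 828 dz mm -5.608047093722298 | 
top 372 dz mm -5.857599515027657 | top 966 dz mm -1.5131371625116166 | 
side 274 dz mm 46.42261472602604 | side 828 dz mm -5.614571287803821 | 
top 372 dz mm -6.390160470913162 | top 966 dz mm -1.7257939221559937 | 
t 8.2 tcp [ 492.  -252.6   95.5] F [ 0.5 -0.8  3.4] w 21.6
shift cm [-0.   0.   0.2] turn [ 0. -0.  0.]
[3.1 3.3 2.9 4.3 3.5 3.4]
```

Both cameras show the table sunk about 6 mm at TCP z = 95.5 mm, so contact was at 101.5 mm. I'll press 2 mm more and then sweep.

Request:
step_arm(plan=[{"rx":0,"ry":0,"rz":0,"dx":0,"dy":0,"dz":0.2,"jaw":-1},{"rx":0,"ry":0,"rz":0,"dx":0,"dy":0,"dz":0.2,"jaw":-1},{"rx":0,"ry":0,"rz":0,"dx":0,"dy":0,"dz":0.2,"jaw":-1},{"rx":0,"ry":0,"rz":0,"dx":0.3,"dy":0,"dz":0.2,"jaw":-1},{"rx":0,"ry":0,"rz":0,"dx":1,"dy":0,"dz":0.2,"jaw":-1},{"rx":0,"ry":0,"rz":0,"dx":1.8,"dy":0,"dz":0.2,"jaw":-1}])

```text
clock: 9.0
tcp_pos: [0.4965, -0.2357, 0.0934]
ee_rot: [0.799, 0.602, -0.0, 0.0]
wrist_force: [-1.4, -4.9, 3.9]
width: 0.0218
```

Run:
```python
from rig import r
from h import *
s=r.read_state();goal(s,[.5193+.0005,-.1554+.002,.0935],-16)
```

```text
t 9.0 tcp [ 496.5 -235.7   93.4] F [-1.4 -4.9  3.9] w 21.8
shift cm [ 8.56 -0.03 -0.02] turn [-0.  0. -0.]
```

Request:
step_arm(plan=[{"rx":0,"ry":0,"rz":0,"dx":0.8,"dy":0,"dz":0,"jaw":-1},{"rx":0,"ry":0,"rz":0,"dx":1.6,"dy":0,"dz":0,"jaw":-1},{"rx":0,"ry":0,"rz":0,"dx":2.4,"dy":0,"dz":0,"jaw":-1},{"rx":0,"ry":0,"rz":0,"dx":3.2,"dy":0,"dz":0,"jaw":-1}])

```text
clock: 9.5
tcp_pos: [0.5053, -0.2048, 0.0934]
ee_rot: [0.799, 0.602, -0.0, 0.0]
wrist_force: [-1.9, -5.1, 3.9]
width: 0.0218
```

Request:
step_arm(plan=[{"rx":0,"ry":0,"rz":0,"dx":0.8,"dy":0,"dz":0,"jaw":-1},{"rx":0,"ry":0,"rz":0,"dx":1.6,"dy":0,"dz":0,"jaw":-1},{"rx":0,"ry":0,"rz":0,"dx":2.4,"dy":0,"dz":0,"jaw":-1},{"rx":0,"ry":0,"rz":0,"dx":3.2,"dy":0,"dz":0,"jaw":-1},{"rx":0,"ry":0,"rz":0,"dx":4.0,"dy":0,"dz":0,"jaw":-1},{"rx":0,"ry":0,"rz":0,"dx":4.8,"dy":0,"dz":0,"jaw":-1},{"rx":0,"ry":0,"rz":0,"dx":5.3,"dy":0,"dz":0,"jaw":-1},{"rx":0,"ry":0,"rz":0,"dx":5.3,"dy":0,"dz":0,"jaw":-1}])

```text
clock: 10.5
tcp_pos: [0.5201, -0.1531, 0.0934]
ee_rot: [0.798, 0.602, -0.0, -0.0]
wrist_force: [-1.0, 0.1, 4.8]
width: 0.0218
```

Run:
```python
from rig import r
from h import *
s=r.read_state();goal(s,[.5193+.0005,-.1554+.002,.0935],-16)
F=[]
n="top"
for i in range(2):
    s=r.read_state();F.append(s["wrist_force"][2]);p,d=r.capture(n);W=cloud(r.calibration(n),d);W0=cloud(r.calibration(n),np.load(f"pics/{n}0.npy"))
    e=np.array([.2756,.9613]);nn=np.array([-.9613,.2756]);q=W0[...,:2]-[.5055,-.2035]
    x=q@e;y=q@nn;z=W0[...,2]
    m=(x>-.09)&(x<-.015)&(abs(y)<.02)&(abs(z-.08)<.008)
    print(m.sum(),np.median((W-W0)[m][:,2])*1000)
print(np.round(F,1))
```

```text
t 10.5 tcp [ 520.1 -153.1   93.4] F [-1.   0.1  4.8] w 21.8
shift cm [-0.04 -0.02 -0.01] turn [-0. -0.  0.]
383 428.2175279009657
383 427.7560357836471
[4.8 5.1]
```

The TCP stayed at z = 93.4 mm (8 mm down) through the whole stroke, ending at work x ≈ +52 mm. Next I lift and carry the block back to the tray.

Request:
step_arm(plan=[{"rx":0,"ry":0,"rz":0,"dx":0,"dy":0,"dz":-1,"jaw":-1},{"rx":0,"ry":0,"rz":0,"dx":0,"dy":0,"dz":-2.5,"jaw":-1},{"rx":0,"ry":0,"rz":0,"dx":0,"dy":0,"dz":-4.6,"jaw":-1},{"rx":0,"ry":0,"rz":0,"dx":0,"dy":0,"dz":-4.6,"jaw":-1}])

```text
clock: 11.1
tcp_pos: [0.5209, -0.1538, 0.141]
ee_rot: [0.799, 0.602, 0.001, 0.001]
wrist_force: [-0.4, -0.7, -4.2]
width: 0.0218
```

Run:
```python
from rig import r
from h import *
s=r.read_state();goal(s,[.5056,.105,.09],-5.5)
```

```text
t 11.1 tcp [ 520.9 -153.8  141. ] F [-0.4 -0.7 -4.2] w 21.8
shift cm [24.45 -8.62  5.07] turn [  0.1   0.  -10.5]
```

Request:
step_arm(plan=[{"rx":0,"ry":0,"rz":-2,"dx":4,"dy":-1.4,"dz":0,"jaw":-1},{"rx":0,"ry":0,"rz":-5,"dx":9.5,"dy":-3.3,"dz":0,"jaw":-1},{"rx":0,"ry":0,"rz":-8,"dx":15,"dy":-5.3,"dz":0,"jaw":-1},{"rx":0,"ry":0,"rz":-10.5,"dx":20.5,"dy":-7.2,"dz":0,"jaw":-1},{"rx":0,"ry":0,"rz":-10.5,"dx":24.4,"dy":-8.6,"dz":2,"jaw":-1},{"rx":0,"ry":0,"rz":-10.5,"dx":24.4,"dy":-8.6,"dz":5,"jaw":-1},{"rx":0,"ry":0,"rz":-10.5,"dx":24.4,"dy":-8.6,"dz":5,"jaw":-1},{"rx":0,"ry":0,"rz":-10.5,"dx":24.4,"dy":-8.6,"dz":5,"jaw":-1}])

```text
clock: 12.1
tcp_pos: [0.5051, 0.1044, 0.0901]
ee_rot: [0.74, 0.672, 0.0, -0.0]
wrist_force: [0.1, -0.5, -2.5]
width: 0.0216
```

Run:
```python
from rig import r
from h import *
s=r.read_state();goal(s,[.5056,.105,.0265],-5.5)
```

```text
t 12.1 tcp [505.1 104.4  90.1] F [ 0.1 -0.5 -2.5] w 21.6
shift cm [0.06 0.04 6.36] turn [ 0. -0. -0.]
```

Request:
step_arm(plan=[{"rx":0,"ry":0,"rz":0,"dx":0,"dy":0,"dz":2.5,"jaw":-1},{"rx":0,"ry":0,"rz":0,"dx":0,"dy":0,"dz":4.5,"jaw":-1},{"rx":0,"ry":0,"rz":0,"dx":0,"dy":0,"dz":5.6,"jaw":-1},{"rx":0,"ry":0,"rz":0,"dx":0,"dy":0,"dz":6,"jaw":-1},{"rx":0,"ry":0,"rz":0,"dx":0,"dy":0,"dz":6.2,"jaw":-1},{"rx":0,"ry":0,"rz":0,"dx":0,"dy":0,"dz":6.2,"jaw":-1}])

```text
clock: 12.85
tcp_pos: [0.505, 0.1048, 0.0278]
ee_rot: [0.74, 0.672, 0.0, 0.0]
wrist_force: [-0.2, -0.6, -3.7]
width: 0.0217
```

Request:
step_arm(plan=[{"rx":0,"ry":0,"rz":0,"dx":0,"dy":0,"dz":0.1,"jaw":-1},{"rx":0,"ry":0,"rz":0,"dx":0,"dy":0,"dz":0.15,"jaw":-1},{"rx":0,"ry":0,"rz":0,"dx":0,"dy":0,"dz":0.15,"jaw":-1}])

```text
clock: 13.22
tcp_pos: [0.5051, 0.1048, 0.0265]
ee_rot: [0.74, 0.672, 0.0, 0.0]
wrist_force: [-2.4, -0.8, 6.1]
width: 0.0218
```

Request:
step_arm(plan=[{"rx":0,"ry":0,"rz":0,"dx":0,"dy":0,"dz":-0.05,"jaw":-0.4},{"rx":0,"ry":0,"rz":0,"dx":0,"dy":0,"dz":-0.05,"jaw":0.2},{"rx":0,"ry":0,"rz":0,"dx":0,"dy":0,"dz":-0.05,"jaw":0.4},{"rx":0,"ry":0,"rz":0,"dx":0,"dy":0,"dz":-0.05,"jaw":0.4},{"rx":0,"ry":0,"rz":0,"dx":0,"dy":0,"dz":-0.05,"jaw":0.4},{"rx":0,"ry":0,"rz":0,"dx":0,"dy":0,"dz":-0.05,"jaw":0.4}])

```text
clock: 13.98
tcp_pos: [0.5048, 0.1048, 0.0264]
ee_rot: [0.74, 0.672, -0.0, -0.0]
wrist_force: [-0.4, 0.1, 0.4]
width: 0.0657
```

Request:
step_arm(plan=[{"rx":0,"ry":0,"rz":0,"dx":0,"dy":0,"dz":-1,"jaw":0.4},{"rx":0,"ry":0,"rz":0,"dx":0,"dy":0,"dz":-3,"jaw":0.4},{"rx":0,"ry":0,"rz":0,"dx":0,"dy":0,"dz":-7,"jaw":0.4},{"rx":0,"ry":0,"rz":0,"dx":0,"dy":0,"dz":-12,"jaw":0.4},{"rx":0,"ry":0,"rz":0,"dx":-4,"dy":-5,"dz":-16,"jaw":0.4},{"rx":0,"ry":0,"rz":0,"dx":-8,"dy":-10,"dz":-16,"jaw":0.4},{"rx":0,"ry":0,"rz":0,"dx":-11,"dy":-13,"dz":-16,"jaw":0.4},{"rx":0,"ry":0,"rz":0,"dx":-11,"dy":-13,"dz":-16,"jaw":0.4}])

```text
clock: 14.98
tcp_pos: [0.3629, 0.0056, 0.1876]
ee_rot: [0.741, 0.671, -0.001, 0.002]
wrist_force: [1.1, 1.2, 0.2]
width: 0.0656
```

Run:
```python
from rig import r
from h import *
s=r.read_state();goal(s,s["tcp_pos"],-5.5)
o=[]
for n in("top","side"):
    p,d=r.capture(n);W=cloud(r.calibration(n),d);tb=(.40,.62,.0,.2)
    fit(W,tb,.042,.065,n+" handle");fit(W,tb,.012,.065,n+" block+")
    fit(W,(.35,.68,-.4,-.06),.073,.088,n+" bar");o.append(p)
cv2.imwrite("pics/end.png",np.vstack([cv2.resize(o[0][120:290,180:500],(800,425)),cv2.resize(o[1][150:310,180:380],None,fx=1.1,fy=1.1,dst=np.zeros((176,220,3),np.uint8)) if 0 else np.hstack([cv2.resize(o[1][150:310,180:380],(219,175)),np.zeros((175,581,3),np.uint8)])]))
```

```text
t 14.97 tcp [362.9   5.6 187.6] F [1.1 1.2 0.2] w 65.6
shift cm [0. 0. 0.] turn [ 0.1  0.2 -0.2]
top handle rect c 502.5 105.2 size 65.3 21.8 ang 84.4 | mean [502.6 104.7  55. ] zmed 54.9 pca 84.2 176
top block+ rect c 502.4 105.8 size 91.8 43.8 ang 84.7 | mean [502.1 103.   34.5] zmed 25.2 pca 84.2 466
top bar rect c 503.4 -203.6 size 204.4 54.2 ang 73.6 | mean [ 504.2 -203.6   79. ] zmed 78.9 pca 74.0 1248
side handle rect c 504.3 102.6 size 68.1 22.0 ang 85.8 | mean [503.5  94.9  55.7] zmed 58.0 pca 85.2 117
side block+ rect c 506.5 102.1 size 149.5 83.8 ang 80.8 | mean [502.4  88.2  29.2] zmed 24.6 pca 82.2 511
side bar rect c 507.8 -193.2 size 187.5 61.5 ang 70.2 | mean [ 507.8 -199.7   82.1] zmed 82.2 pca 73.8 961
```

View pics/end.png

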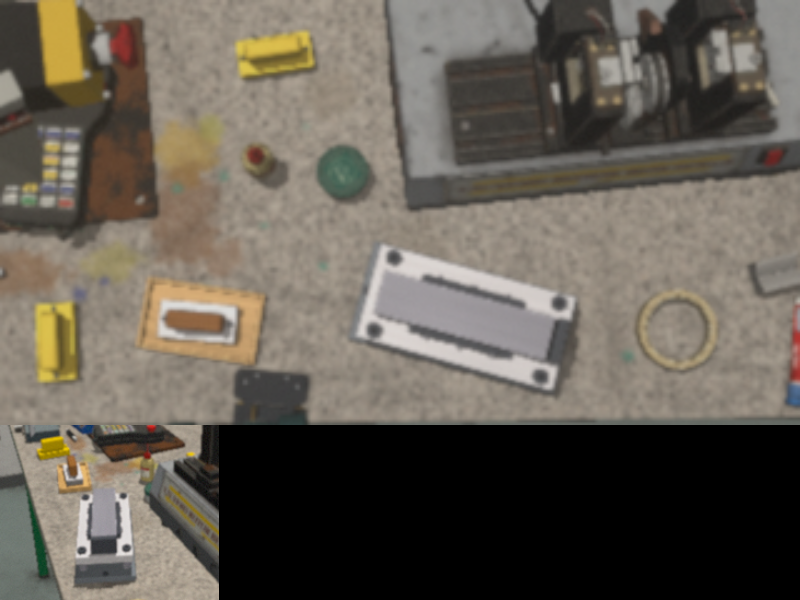

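The stone lies flat in its tray at crop (197,322), the bar is back up at (465,315), and the bottle, tin, tape and look-alikes have not moved. The robot is clear, so I'm handing the job in.

```bash
python3 -c "
from rig import r
print(r.finish_job())"
```

```text
the job is handed in; nothing more can be done
None
```

The job is done and handed in at about 15 s of the allowed 51 s; no verdict was reported.

- **Setting down:** I gripped the stone by its handle and set it beside the end stop at work x ≈ −51 mm.
- **Pressing and sweep:** I pressed it about 8 mm down and swept it in one stroke to work x ≈ +52 mm. Measured TCP height was 93.4 mm at every reading during the stroke. Contact was at 101.5 mm, so the table stayed about 8 mm down.
- **Return:** I laid the stone back in the tray, let go and backed the arm clear.

**Last checks:**
- **Stone:** it lies flat inside the tray, with the handle top at the same height as at the start and the stone about 4 mm from where it began.
- **Table and other objects:** the table is back up, and the bottle, tin, tape and yellow look-alikes looked unmoved.

**Checks that failed or disagreed:**
- **Sink depth:** the cameras confirmed it only before the stroke, at the 6 mm stage (about 6 mm by both). At the end of the stroke the arm blocked the top camera's view, so the depth during the sweep rests on TCP height and wrist force.
- **Force:** readings implied about 1 N more than the 8 N you gave for half-way.
- **Height offset:** the two cameras differ by about 4 mm in absolute height, within their stated calibration error.

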